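Turn a heel sole over and clamp it for cementing

ROBOT

A 6-joint arm with a two-finger parallel gripper is mounted at the origin on the work surface. World frame = base frame: x ahead of the robot, y to its left, z up, the work surface at z = 0. Lengths are in mm, angles in rad, forces in N, time in s.
With the tool pointing down it reaches from about 350 to 975 mm from the base axis. Payload 17.4 kg.
Tool frame: the origin (TCP) lies at the very end of the fingers, on their centre line; the grasp point (between the pads) lies 19 mm behind it (manip.tcp_to_grasp is the distance from the TCP to the grasp point, in mm); z points along the fingers, y is the line along which they close (so a half turn about z gives the same grasp; the last joint's range is limited). The gripper opens to 85 mm and grips with 20 to 120 N. Pads are 22 mm wide; open, the fingers measure 114 mm over their backs; the gripper's body (76 mm by 85 mm) begins 54 mm behind the grasp point. The pads swing forward as they close: fully open they stand 13 mm farther back than shut.
Start: joints at [-0.038, 0.116, 1.442, -0, 1.584, -0.038], TCP at [675.006, -0.009, 231.303] pointing down, gripper open.
Joint ranges: [-2.83, 2.83], [-0.83, 2.19], [0.07, 2.5], [-1.14, 4.28], [0.01, 3], [-2.97, 2.97]. Speed limits (rad/s): [1.89, 1.89, 2.22, 3.14, 3.14, 3.14].

INTERFACE

Orientations are given as a unit quaternion [x, y, z, w].
In Python, from workcell import manip gives the robot as it stands.
- The arm moves only by the tool drive_tool, never from a script. Its argument "series" is a list of rows, each a list of 3 entries, a list of its own where there are three numbers: the shift along the tool's x, y, z each as a share of 20 cm, from -1 to 1, then the turn about the tool's z as a share of 180 degrees, from -1 to 1, then the closure, from -1 (fully open) to 1 (shut). In form: [[[tx, ty, tz], turn, grip], ...]. A call has 1 to 20 rows; each row is the pose to reach, as a shift and turn from the pose commanded when the call began, along the tool's axes at that moment, turning the shorter way round; what a row does not reach only later rows make up. A row lasts 1/12 s, in which the tool goes at most 41.7 mm and 7.16 degrees, less where a joint would pass 70% of its speed; a pose out of reach is approached as far as the arm can. A call with a number of a shift or a turn outside -1 to 1 is refused whole. A call with a gripper value outside its range is refused whole. The fingers move at their own pace and stop on an object; "force" is the grip in N (left out, the last holds). Time passes only in rows, so rows that repeat a pose let the fingers close. It gives the time, the measured TCP pose, the force, the opening and the grip force at its end, in the units of the state.
- manip.get_state(): the state, without advancing time (a new reading comes with each control period).
- manip.camera(name): name is "scene" or "side" or "wrist"; returns a dict with "pixels" (420x560x3 uint8, red, green, blue), "depth" (420x560 float32, mm along the optical axis (not along the pixel's ray), 0 where there is no reading), "fov_y" (degrees; the focal length in pixels is half the picture's height over the tangent of half this angle, whatever the lens; pixels are square), "cx", "cy" (the principal point, pixels), "R" (3x3) and "t" (3): a world point X has camera coordinates R X + t; the wrist camera has in their place "tool_from_camera" (4x4, takes a point from camera to tool coordinates, whose origin is the TCP and whose axes are the flange's). Camera axes: x right, y down, z forward; pixel columns grow to the right and rows downward; lengths in mm; the calibration is good to about 2 mm. A picture is of the moment at which its call begins: read the wrist's pose just before it.
- manip.sign_off(): hands the job in; it is judged then, once.
The state is a dict: "time": time; "joint_pos": joint angles; "dq": joint speeds; "joint_efforts": joint torques, N m; "tool_pos": TCP position; "eef_rot": TCP orientation; "contact_force": force on the tool from outside, world axes, zero at the start; "torque": the same for the moment, N m; "width": opening from 0.0 (shut) to 1.0 (fully open); "grasp_force": force on a finger pad.
Only numpy, scipy, OpenCV 4.12 (cv2) and the standard library are available. Lean on these libraries where they do the work, as an engineer would, in place of code of your own. Each camera call takes 0.05 s, during which the arm holds its last target. There are 200 camera calls.

TASK

The heel sole waits tread-up on the wooden block. Turn it over and lay it squarely on the raised bed of the metal jig, leather-lined recess upward and straight end towards the fixed stop; then push the jig's slide in until it holds the sole by its rounded end snugly against the stop. The slotted holder is there to stand the sole in while you change your grip; leave the jar, brush and tape roll where they are.

Things in the scene. Friction and masses are not known exactly. Their poses are not given: they have to be found in the camera images.
- sole: Loose cork plate 150 (x) x 60 (y) x 14 mm (z), 0.11 kg. Square end at x = -75 mm; other end a half circle, radius 30, tip at x = +75; sides parallel from x = -75 to +45. Origin: centre of the recessed, leather-lined, rimmed face; z points through the plate to the ribbed tread at z = +14 mm. Starts z up (recess underneath), must finish z down. Its sides overhang the block.
- recess (a point): Same point as the sole's origin: centre of its recessed face.
- sole_straight (a point): Middle of the sole's straight end, at half thickness.
- sole_round (a point): Tip of the sole's rounded end, at half thickness.
- stand: Fixed wooden block on which the sole starts: foot 100 x 90 mm and 10 mm high, carrying a bar 110 (x) x 40 (y) mm with its top 36 mm above the table. Origin: centre of its underside; the sole lies along its x, centred to a few mm.
- holder: Fixed plywood holder, foot 110 (x) x 80 (y) x 8 mm, with two upright cheeks 100 long (x), 14 mm thick, top 45 mm above the table. The slot between them runs along x, 22 mm wide (y), open at both ends, 37 mm deep. The sole can stand in it on its straight end. Origin: centre of its underside.
- slot_floor (a point): Centre of the slot's floor, 8 mm above the table; axes as the holder.
- jig: Fixed metal jig, base 300 (x = -210 to +90) x 90 (y) x 12 mm. Origin: on its underside, below the bed centre. Raised bed from x = -50 to +60, 40 mm wide, top at z = 36 mm. Fixed stop at the +x end: upright plate 70 mm wide, its face at x = +75 mm, top at z = 52 mm. The slide comes from the -x end, between two low rails 20 mm high.
- bed (a point): Centre of the bed's top, 36 mm above the table; axes as the jig. A clamped sole is centred here, its straight end at x = +75 mm and its rounded tip at x = -75 mm.
- slide (a joint): Travel of the jig's slide in m along the jig's +x: 0 = fully open (its face at jig x = -138 mm), growing as it is pushed in; the sole is held at about 0.063; end of travel 0.078. It stays where it is left; pushing takes about 3 N.
- slide_face (a point): Centre of the slide's front face that meets the sole, 40 mm wide, 43 mm above the table (jaw from 33 to 52 mm); axes as the jig; moves with the slide.
- slide_tab (a point): On the back (-x) face of the slide's upright push tab, 10 mm below its top; tab 40 mm wide (y), 12 mm thick (x), from 33 to 70 mm above the table, its back face 40 mm behind the slide's front face. Moves with the slide.
- jar: Bystander: closed jar 64 mm wide, 85 mm high. Origin: centre of its underside.
- brush: Bystander: brush 190 mm long, lying. Origin: underside.
- tape: Bystander: roll of tape lying flat, 90 mm across, 24 mm high. Origin: centre of its underside.
Mind the look-alikes: they are no part of the job. What is shaped like the sole but yellow is not meant.

How it is judged (in metres and radians):
On the way:
1. the sole lies flat on the jig's bed, recess up, straight end towards the fixed stop (before the slide is closed on it) (z of recess in the frame of bed between 0.011 and 0.017 m and z of sole_straight in the frame of bed between 0.003 and 0.011 m and z of sole_round in the frame of bed between 0.003 and 0.011 m and y of sole in the frame of bed between -0.018 and 0.018 m and x of sole in the frame of bed between -0.06 and 0.01 m and value of joint slide below 0.055 m), for 0.2 s.
At the end, for the whole second after the job is handed in: The sole lies flat on the bed with its recess up (faces within 3 to 4 mm of their lying height), its straight end within about 4 mm of the fixed stop's face, both ends within 10 mm of the jig's centre line, the slide's face within 3 to 4 mm of the rounded tip, the sole at rest (z of recess in the frame of bed between 0.011 and 0.017 m and z of sole_straight in the frame of bed between 0.003 and 0.011 m and z of sole_round in the frame of bed between 0.003 and 0.011 m and x of sole_straight in the frame of bed between 0.07 and 0.079 m and y of sole_straight in the frame of bed between -0.01 and 0.01 m and y of sole_round in the frame of bed between -0.01 and 0.01 m and x of sole_round in the frame of slide_face between -0.003 and 0.004 m and linear speed of sole below 0.02 m/s); the robot touches nothing.
It fails at once if the jar, the brush or the tape roll is shifted by more than 30 mm (distance of any of jar, brush, tape from where it was at the start of the episode above 0.03 m).
It also fails if it takes over 72 s, if anything falls off the work surface, if the arm or the gripper's body presses on something with over 40 N, if the wrist force passes 120 N, or if a joint passes its speed limit or range.

## Working session

There is one attempt and no reset: what is moved stays moved. The work goes in short steps, Python scripts to look and compute and a tool call to move; the robot and the scene stay as the last step left them, time stands still between calls to the robot, and variables do not carry over. Pictures are saved under pics/ and viewed, at most 10 in all, crops included, and the job is handed in when it is done.

Besides the shell and the picture viewer there is one more tool, called after "Call:" by a JSON object that holds its "op" and its "data". drive_tool: Moves the arm, as the interface text tells. Its arguments: {"type":"object","properties":{"series":{"type":"array","items":{"type":"array"}},"force":{"type":"number"}},"required":["series"]}

```bash
mkdir -p pics; ls
cat > h.py <<'E'
import numpy as np, cv2, pickle
from workcell import manip
from scipy.spatial.transform import Rotation as Ro
def snap(n,fn):
    s=manip.get_state(); c=manip.camera(n)
    cv2.imwrite('pics/%s.png'%fn,cv2.cvtColor(c['pixels'],cv2.COLOR_RGB2BGR))
    if 'tool_from_camera' in c and c.get('R') is None:
        T=np.eye(4);T[:3,:3]=Ro.from_quat(s['eef_rot']).as_matrix();T[:3,3]=s['tool_pos']
        M=T@np.array(c['tool_from_camera'])
    else:
        M=np.eye(4);R=np.array(c['R']);M[:3,:3]=R.T;M[:3,3]=-R.T@np.array(c['t'])
    c['M']=M; pickle.dump(c,open('pics/%s.pkl'%fn,'wb')); return c
def cloud(c):
    d=c['depth'];h,w=d.shape;f=h/2/np.tan(np.radians(c['fov_y'])/2)
    v,u=np.mgrid[:h,:w]
    P=np.stack([(u-c['cx'])/f*d,(v-c['cy'])/f*d,d],-1)
    W=P@c['M'][:3,:3].T+c['M'][:3,3]; W[d<=0]=np.nan; return W
def load(fn): return pickle.load(open('pics/%s.pkl'%fn,'rb'))
E
python3 - <<'E'
from h import *
for n in ('scene','side'):
    c=snap(n,n+'0'); print(n,c['M'][:3,3].round(),c['M'][:3,2].round(2),c['fov_y'])
print(manip.get_state())
E
```

```text
pics
scene [1153.  129.  612.] [-0.76 -0.14 -0.63] 54.56064670974557
side [ 448. -530.  718.] [ 0.07  0.63 -0.77] 54.87527926968878
{'time': 0.1, 'joint_pos': array([-3.77661198e-02,  1.16447516e-01,  1.44220329e+00, -2.98044346e-05,
        1.58399175e+00, -3.78037367e-02]), 'dq': array([-0.00142628, -0.00019297, -0.00201841,  0.00045632, -0.00179907,
       -0.00094321]), 'joint_efforts': array([ 3.27868773e-03, -7.33665347e+01, -6.33786607e+01,  1.28913316e-04,
        5.13536113e-03,  3.94035328e-05]), 'tool_pos': array([6.74830373e+02, 1.17078753e-02, 2.30626593e+02]), 'eef_rot': array([ 7.07093518e-01,  7.07119850e-01, -3.67835127e-04, -3.74821436e-04]), 'contact_force': array([0.15790458, 0.29990077, 0.21965949]), 'torque': array([ 0.0089497 , -0.03342237, -0.04183319]), 'grasp_force': 0.0, 'width': 0.9998505559312677}
```

View pics/scene0.png

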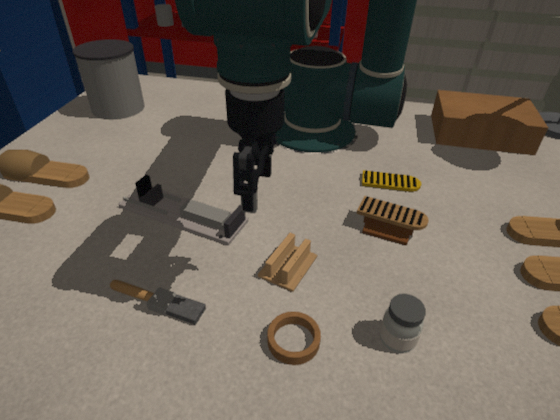

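View pics/side0.png

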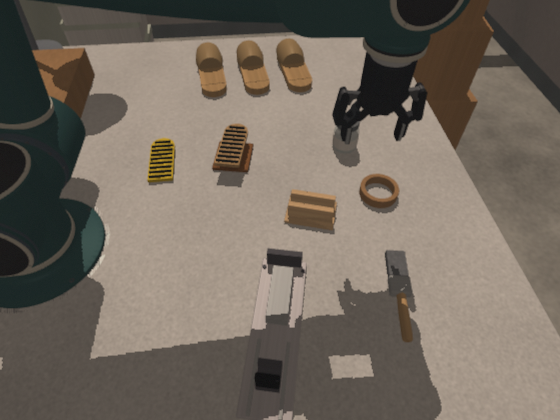

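The scene view shows the ribbed sole on its block at (392,213), with the yellow decoy behind it at (390,181). The holder is at (290,260), the jig bed at (210,215) and the slide at (150,190). The side view has the sole at (233,147), the holder at (312,208), the jig bed at (280,292), the stop at (285,258) and the slide tab at (268,375).

Run:
```python
from h import *
S=cloud(load('scene0'));D=cloud(load('side0'))
for n,C,pts in (('scene',S,[(392,213),(290,250),(210,215),(235,222),(150,190)]),('side',D,[(233,147),(313,196),(312,211),(280,292),(285,258),(268,375)])):
    for u,v in pts: print(n,(u,v),C[v,u].round(0))
a=np.concatenate([S.reshape(-1,3),D.reshape(-1,3)]);col=np.concatenate([load('scene0')['pixels'].reshape(-1,3),load('side0')['pixels'].reshape(-1,3)])
ok=np.isfinite(a).all(1)&(a[:,2]<100)&(a[:,2]>-20);a=a[ok];col=col[ok]
# ortho: 1.25mm/px, x 250..850 vertical up, y 350..-450 left->right
o=np.zeros((480,640,3),np.uint8)
idx=np.argsort(a[:,2]);a=a[idx];col=col[idx]
r=((850-a[:,0])/1.25).astype(int);q=((380-a[:,1])/1.25).astype(int)
k=(r>=0)&(r<480)&(q>=0)&(q<640)
h=np.full((480,640),-99.);o[r[k],q[k]]=col[k][:,::-1];h[r[k],q[k]]=a[k][:,2]
np.save('pics/h.npy',h)
hc=cv2.applyColorMap(np.clip((h+5)*3,0,255).astype(np.uint8),cv2.COLORMAP_JET);hc[h<-50]=0
cv2.imwrite('pics/ortho.png',hc)
print('table z',[np.nanmedian(C[...,2][np.abs(C[...,2])<15]) for C in (S,D)])
```

```text
scene (392, 213) [432. 237.  52.]
scene (290, 250) [559.  36.  18.]
scene (210, 215) [ 510. -153.   38.]
scene (235, 222) [523. -92.  40.]
scene (150, 190) [ 471. -309.   52.]
side (233, 147) [423. 218.  52.]
side (313, 196) [592.  47.  46.]
side (312, 211) [585.  13.  36.]
side (280, 292) [ 495. -174.   37.]
side (285, 258) [ 512. -104.   40.]
side (268, 375) [ 458. -331.   70.]
table z [np.float64(0.05447784008248391), np.float64(0.2978383590042313)]
```

View pics/ortho.png

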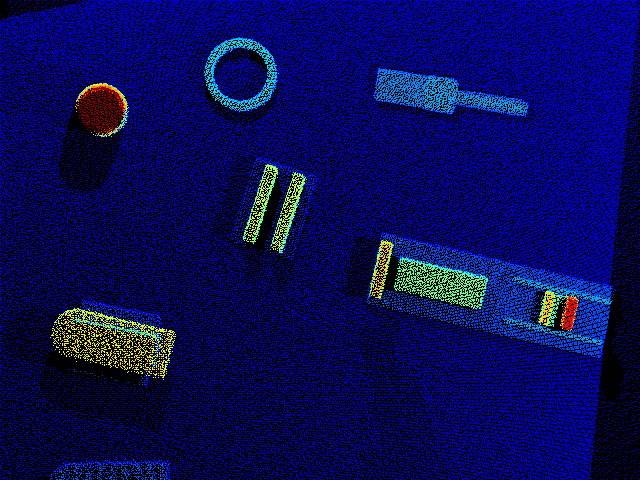

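The orthographic height map gives a clear layout. The sole's rounded end points to +y and its straight end to -y. The jig's stop is at its +y end and the slide at its -y end. Next I fit the outlines.

Run:
```python
from h import *
h=np.load('pics/h.npy')
def rect(name,u0,u1,v0,v1,z0,z1):
    m=np.zeros_like(h,bool);m[v0:v1,u0:u1]=True;m&=(h>z0)&(h<z1)
    v,u=np.nonzero(m);P=np.stack([850-(v+.5)*1.25,380-(u+.5)*1.25],1)
    # drop outliers
    mm=cv2.morphologyEx(cv2.dilate(m.astype(np.uint8),np.ones((3,3))),cv2.MORPH_OPEN,np.ones((5,5)))
    n,l,s,_=cv2.connectedComponentsWithStats(mm);k=1+np.argmax(s[1:,4]);P=P[(l[v,u]==k)]
    c,sz,an=cv2.minAreaRect(P.astype(np.float32)); b=cv2.boxPoints((c,sz,an))
    e=b[1]-b[0];f=b[2]-b[1]; e=e if np.linalg.norm(e)>np.linalg.norm(f) else f
    print(name,np.round(c,1),np.round(sz,1),'long axis deg',round(np.degrees(np.arctan2(e[1],e[0]))%180,2),'z',round(np.median(h[m]),1))
rect('sole',40,190,300,390,44,60)
rect('ckL',235,285,155,255,38,55)
rect('ckR',270,320,165,265,38,55)
rect('cks',230,320,155,265,38,55)
rect('bed',392,495,245,315,30,42)
rect('stop',360,398,230,310,44,60)
rect('jaw',530,556,280,340,44,60)
rect('tab',556,590,285,340,62,80)
rect('jigbase',360,620,225,365,8,80)
rect('standfoot',40,200,280,400,5,60)
```

```text
sole [422.4 240.2] [152.1  63.7] long axis deg 75.44 z 48.4
ckL [595.2  54.4] [18.1 99.6] long axis deg 163.22 z 44.8
ckR [584.7  19.1] [ 18.6 100.3] long axis deg 162.98 z 44.8
cks [584.7  19.1] [ 18.6 100.3] long axis deg 162.98 z 44.8
bed [ 496.  -170.8] [113.4  43.3] long axis deg 76.87 z 36.1
stop [513.1 -96.4] [17.3 71.2] long axis deg 165.96 z 51.8
jaw [ 464.4 -303.5] [13.1 42.5] long axis deg 167.91 z 51.5
tab [ 458.1 -331.3] [16.2 41.5] long axis deg 167.2 z 69.4
jigbase [ 481.4 -234.2] [302.1  93.6] long axis deg 76.73 z 13.2
standfoot [429.8 238.1] [152.3  79.4] long axis deg 75.07 z 47.3
```

Call:
{"op": "drive_tool", "data": {"series": [[[0.45,-0.45,0],0.081,-1],[[0.45,-0.45,0],0.081,-1],[[0.9,-0.9,0],0.081,-1],[[0.9,-0.9,0],0.081,-1],[[0.9,-0.9,0],0.081,-1],[[0.9,-0.9,0],0.081,-1],[[0.9,-0.9,0],0.081,-1],[[0.9,-0.9,0],0.081,-1],[[0.9,-0.9,0],0.081,-1],[[0.9,-0.9,0],0.081,-1]]}}

```text
time: 0.93
tool_pos: [495.6, 179.3, 231.1]
eef_rot: [0.791, 0.611, -0.0, 0.0]
contact_force: [0.2, -1.3, -0.8]
width: 0.999
grasp_force: 0.0
```

```bash
cat >> h.py <<'E'
def go(x,y,z,yaw=None):
    "shares for next call to reach world xyz (mm), tool x heading yaw deg"
    s=manip.get_state();R=Ro.from_quat(s['eef_rot']).as_matrix();p=np.array(s['tool_pos'])
    d=R.T@(np.array([x,y,z])-p)/200; h=np.degrees(np.arctan2(R[1,0],R[0,0]))
    print('t',round(s['time'],2),'tcp',p.round(1),'head',h.round(1),'F',np.round(s['contact_force'],1),'w',round(s['width'],3),'g',round(s['grasp_force'],1),'-> shift',d.round(3),'turn',None if yaw is None else round((h-yaw)/180,4))
E
python3 -c "
from h import *
go(430.7,272.1,18,75.4)"
```

```text
t 0.93 tcp [495.6 179.3 231.1] head 75.4 F [ 0.2 -1.3 -0.8] w 0.999 g 0.0 -> shift [ 0.367 -0.431  1.065] turn -0.0001
```

Call:
{"op": "drive_tool", "data": {"series": [[[0.2,-0.22,0],0,-1],[[0.367,-0.431,0],0,-1],[[0.367,-0.431,0],0,-1],[[0.367,-0.431,0.2],0,-1],[[0.367,-0.431,0.4],0,-1],[[0.367,-0.431,0.6],0,-1],[[0.367,-0.431,0.8],0,-1],[[0.367,-0.431,0.9],0,-1],[[0.367,-0.431,1.0],0,-1],[[0.367,-0.431,1.0],0,-1]]}}

```text
time: 1.77
tool_pos: [429.1, 270.8, 26.9]
eef_rot: [0.792, 0.611, -0.003, -0.0]
contact_force: [-0.6, -0.9, -1.2]
width: 1.0
grasp_force: 0.0
```

```bash
python3 -c "
from h import *
go(430.7,272.1,18,75.4)
snap('wrist','w1')"
```

```text
t 1.77 tcp [429.1 270.8  26.9] head 75.3 F [-0.6 -0.9 -1.2] w 1.0 g 0.0 -> shift [0.008 0.006 0.044] turn -0.0004
```

View pics/w1.png

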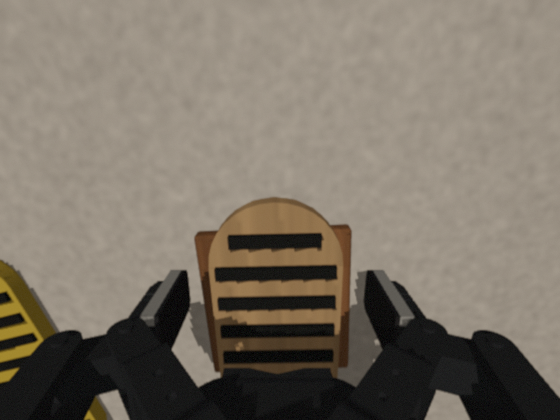

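The wrist view shows the sole centred between the pads: sole at column 276, pads at columns 187 and 365. Lowering slightly and gripping.

Call:
{"op": "drive_tool", "data": {"series": [[[0,0,0.05],0,-1],[[0,0,0.05],0,0],[[0,0,0.05],0,1],[[0,0,0.05],0,1],[[0,0,0.05],0,1],[[0,0,0.05],0,1],[[0,0,0.05],0,1],[[0,0,0.05],0,1],[[0,0,0.05],0,1],[[0,0,0.05],0,1],[[0,0,0.05],0,1],[[0,0,0.05],0,1]], "force": 20}}

```text
time: 2.82
tool_pos: [430.5, 272.9, 22.2]
eef_rot: [0.791, 0.612, 0.001, 0.0]
contact_force: [-0.4, -2.1, 6.7]
width: 0.7
grasp_force: 23.0
```

```bash
python3 -c "
from h import *
go(430.7,272.1,18,75.4)"
```

```text
t 2.82 tcp [430.5 272.9  22.2] head 75.4 F [-0.4 -2.1  6.7] w 0.7 g 23.0 -> shift [-0.004  0.002  0.021] turn 0.0001
```

Call:
{"op": "drive_tool", "data": {"series": [[[0,0,-0.1],0,1],[[0,0,-0.25],0,1],[[0,0,-0.4],0,1],[[0,0,-0.55],0,1],[[0,0,-0.7],0,1],[[0,0,-0.7],0,1],[[0,0,-0.7],0,1],[[0,0,-0.7],0,1]]}}

```text
time: 3.48
tool_pos: [429.7, 272.6, 160.5]
eef_rot: [0.791, 0.612, -0.0, -0.0]
contact_force: [0.0, 0.5, -1.2]
width: 0.696
grasp_force: 22.6
```

Run:
```python
from h import *
go(430,272,160,75.4)
a=snap('scene','s2'); b=snap('side','d2')
cv2.imwrite('pics/m2.png',np.hstack([cv2.imread('pics/s2.png')[80:330,300:500],cv2.imread('pics/d2.png')[20:270,120:320]]).repeat(2,0).repeat(2,1)[:600,:800])
```

```text
t 3.48 tcp [429.7 272.6 160.5] head 75.4 F [ 0.   0.5 -1.2] w 0.696 g 22.6 -> shift [-0.003  0.002  0.003] turn 0.0002
```

View pics/m2.png

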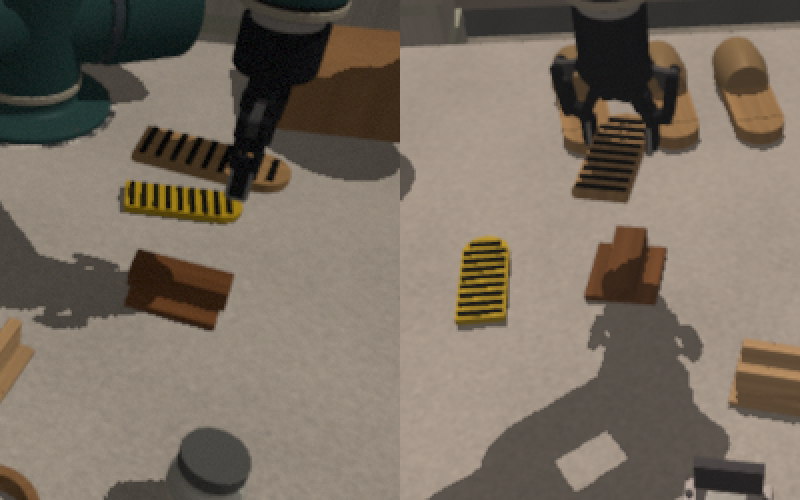

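The sole is held level, with no sag. I'll press its rounded tip on the -y end of the stand bar to pivot the straight end down, then finish the turn against the holder's cheek.

```bash
cat >> h.py <<'E'
def pitch(fn):
    c=snap('side',fn);W=cloud(c).reshape(-1,3);s=manip.get_state()
    R=Ro.from_quat(s['eef_rot']).as_matrix();p=np.array(s['tool_pos'])
    L=(W-p)@R; L[:,2]=21+L[:,2]   # tool x, y ; z relative to grip axis (down +)
    m=(np.abs(L[:,1])<24)&(L[:,0]>-130)&(L[:,0]<-16)&(L[:,2]<125)&(W[:,2]>3)&(L[:,2]>-40)
    L=L[m]
    for a in range(-130,-15,15):
        q=L[(L[:,0]>=a)&(L[:,0]<a+15)]
        if len(q)>5: print('x',a+7,'down med',np.median(q[:,2]).round(1),'5%',np.percentile(q[:,2],5).round(1),len(q))
E
python3 -c "
from h import *
pitch('p1'); go(401.5,159.9,60,75.4)"
```

```text
x -108 down med -3.6 5% -7.5 154
x -93 down med -5.6 5% -7.9 103
x -78 down med -5.6 5% -7.9 90
x -63 down med -6.0 5% -8.0 92
x -48 down med -6.0 5% -8.4 83
x -33 down med -5.7 5% -7.6 84
x -18 down med -6.3 5% -8.1 51
t 3.63 tcp [429.6 272.5 159.9] head 75.4 F [-0.3 -0.7 -0.6] w 0.699 g 22.6 -> shift [-0.579  0.007  0.5  ] turn 0.0001
```

Call:
{"op": "drive_tool", "data": {"series": [[[-0.2,0,0],0,1],[[-0.4,0,0],0,1],[[-0.579,0.007,0.1],0,1],[[-0.579,0.007,0.3],0,1],[[-0.579,0.007,0.5],0,1],[[-0.579,0.007,0.6],0,1],[[-0.579,0.007,0.63],0,1],[[-0.579,0.007,0.66],0,1],[[-0.579,0.007,0.69],0,1],[[-0.579,0.007,0.71],0,1],[[-0.579,0.007,0.73],0,1],[[-0.579,0.007,0.73],0,1],[[-0.579,0.007,0.73],0,1]]}}

```text
time: 4.72
tool_pos: [402.9, 160.6, 16.3]
eef_rot: [0.791, 0.612, 0.001, 0.0]
contact_force: [-0.3, -0.1, -0.3]
width: 0.701
grasp_force: 24.1
```

```bash
python3 -c "
from h import *
pitch('p2'); go(401.5,159.9,100,75.4)"
```

```text
x -108 down med 13.9 5% 9.5 112
x -93 down med 10.3 5% 6.9 129
x -78 down med 7.4 5% 4.8 117
x -63 down med 5.0 5% 1.3 121
x -48 down med 1.6 5% -2.5 121
x -33 down med -1.0 5% -4.3 112
x -18 down med -4.0 5% -6.2 55
t 4.77 tcp [402.9 160.6  16.2] head 75.4 F [ 0.6 -0.9  1.1] w 0.693 g 24.2 -> shift [-0.005 -0.005 -0.419] turn 0.0002
```

Call:
{"op": "drive_tool", "data": {"series": [[[0,0,-0.15],0,1],[[0,0,-0.3],0,1],[[0.1,0.2,-0.35],0,1],[[0.2,0.4,-0.35],0.0128,1],[[0.3,0.6,-0.35],0.0128,1],[[0.35,0.8,-0.35],0.0128,1],[[0.35,0.95,-0.35],0.0128,1],[[0.35,0.95,-0.35],0.0128,1],[[0.35,0.95,-0.35],0.0128,1]]}}

```text
time: 5.52
tool_pos: [605.0, 179.9, 84.5]
eef_rot: [0.804, 0.595, -0.001, -0.0]
contact_force: [0.1, -0.0, -1.2]
width: 0.693
grasp_force: 24.0
```

```bash
python3 -c "
from h import *
go(631.3,173,21,73.1)"
```

```text
t 5.52 tcp [605.  179.9  84.5] head 73.1 F [ 0.1 -0.  -1.2] w 0.693 g 24.0 -> shift [0.006 0.136 0.317] turn -0.0002
```

Call:
{"op": "drive_tool", "data": {"series": [[[0.006,0.136,0.05],0,1],[[0.006,0.136,0.2],0,1],[[0.006,0.136,0.317],0,1],[[0.006,0.136,0.317],0,1],[[-0.02,0.136,0.317],0,1],[[-0.035,0.136,0.317],0,1],[[-0.045,0.136,0.31],0,1],[[-0.055,0.136,0.29],0,1],[[-0.065,0.136,0.265],0,1],[[-0.075,0.136,0.24],0,1],[[-0.085,0.136,0.215],0,1],[[-0.093,0.136,0.19],0,1],[[-0.093,0.136,0.19],0,1]]}}

```text
time: 6.6
tool_pos: [625.3, 154.8, 50.5]
eef_rot: [0.803, 0.596, 0.002, 0.001]
contact_force: [0.9, 6.1, 2.3]
width: 0.698
grasp_force: 23.6
```

```bash
python3 -c "
from h import *
pitch('p3'); go(631.3,173,21,73.1)"
```

```text
x -108 down med 32.0 5% 24.5 254
x -93 down med 32.5 5% 25.7 58
x -78 down med 29.5 5% 25.0 144
x -63 down med 21.7 5% 17.7 147
x -48 down med 14.6 5% 11.7 137
x -33 down med 8.1 5% 5.0 140
x -18 down med 2.2 5% -1.7 98
t 6.65 tcp [625.2 154.9  49.7] head 73.1 F [ 2.8  3.6 -0.1] w 0.698 g 23.4 -> shift [0.095 0.003 0.144] turn 0.0
```

Call:
{"op": "drive_tool", "data": {"series": [[[-0.025,0,-0.045],0,1],[[-0.05,0,-0.085],0,1],[[-0.075,0,-0.119],0,1],[[-0.11,0,-0.155],0,1],[[-0.14,0,-0.185],0,1],[[-0.175,0,-0.21],0,1],[[-0.215,0,-0.235],0,1],[[-0.255,0,-0.255],0,1],[[-0.3,0,-0.27],0,1],[[-0.34,0,-0.285],0,1],[[-0.385,0,-0.292],0,1],[[-0.43,0,-0.3],0,1],[[-0.455,0,-0.305],0,1],[[-0.475,0,-0.305],0,1],[[-0.475,0,-0.305],0,1]]}}

```text
time: 7.9
tool_pos: [596.5, 62.8, 108.1]
eef_rot: [0.803, 0.595, -0.0, -0.0]
contact_force: [0.4, 0.5, -0.9]
width: 0.694
grasp_force: 24.3
```

Run:
```python
from h import *
go(590.5,39.1,150,73.1)
snap('scene','s4');snap('side','d4')
cv2.imwrite('pics/m4.png',np.hstack([cv2.imread('pics/s4.png')[100:400,200:400],cv2.imread('pics/d4.png')[30:330,220:420]]).repeat(2,0).repeat(2,1))
```

```text
t 7.9 tcp [596.5  62.8 108.1] head 73.1 F [ 0.4  0.5 -0.9] w 0.694 g 24.3 -> shift [-0.122  0.006 -0.209] turn -0.0001
```

View pics/m4.png

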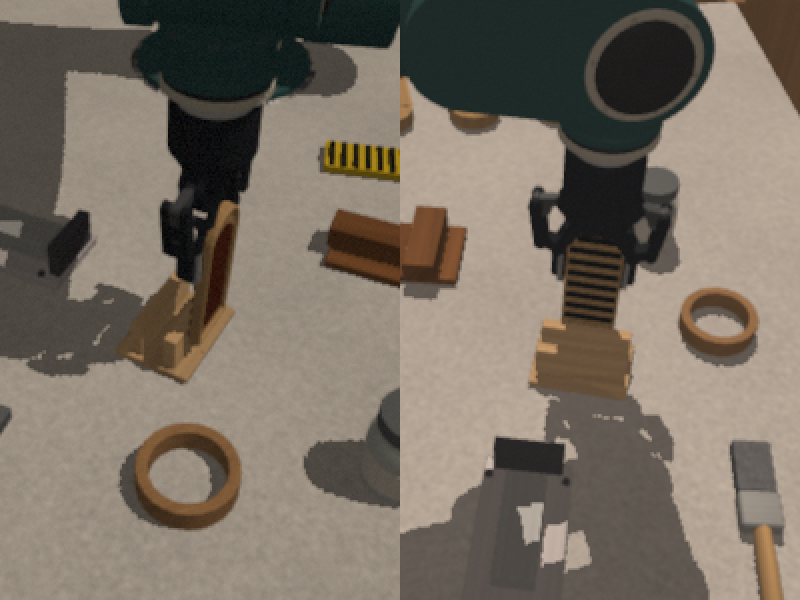

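The turn to vertical worked. In the left half the sole stands upright with its recess facing +y, at the +y cheek. In the right half the tread faces -y. Next I carry it to the jig.

```bash
python3 -c "
from h import *
go(506.9,-125.1,165,76.8)"
```

```text
t 8.0 tcp [596.6  63.3 108. ] head 73.1 F [ 0.7  0.3 -0.7] w 0.695 g 24.2 -> shift [-1.032 -0.155 -0.284] turn -0.0205
```

Call:
{"op": "drive_tool", "data": {"series": [[[0.02,0,-0.1],0,1],[[0.02,0,-0.2],0,1],[[0,0,-0.3],0,1],[[-0.15,-0.02,-0.32],-0.0205,1],[[-0.3,-0.05,-0.32],-0.0205,1],[[-0.5,-0.08,-0.32],-0.0205,1],[[-0.7,-0.12,-0.32],-0.0205,1],[[-0.85,-0.15,-0.32],-0.0205,1],[[-0.95,-0.155,-0.32],-0.0205,1],[[-1.0,-0.155,-0.32],-0.0205,1],[[-1.0,-0.155,-0.32],-0.0205,1],[[-1.0,-0.155,-0.32],-0.0205,1]]}}

```text
time: 9.0
tool_pos: [509.3, -118.5, 172.2]
eef_rot: [0.784, 0.621, -0.0, -0.0]
contact_force: [0.5, 1.0, -0.5]
width: 0.699
grasp_force: 24.2
```

Run:
```python
from h import *
go(506.9,-125.1,125,76.8)
O=np.array([495,-175.7]);d=np.array([.2284,.9736]);n=np.array([-d[1],d[0]])
for cam in('scene','side'):
    W=cloud(snap(cam,cam+'5')).reshape(-1,3)
    x=(W[:,:2]-O)@d;y=(W[:,:2]-O)@n
    m=(np.abs(x-52)<45)&(np.abs(y)<45)&(W[:,2]>56)
    for z in range(56,150,12):
        k=m&(W[:,2]>z)&(W[:,2]<z+12)
        if k.sum()>8: print(cam,z+6,'x',np.percentile(x[k],[5,50,95]).round(1),'y',np.percentile(y[k],[2,50,98]).round(1),k.sum())
    print('minz',np.nanmin(W[m&(W[:,2]>56),2]))
    # slide
    k=(np.abs(y)<18)&(x<-90)&(x>-220)
    for lo,hi in((45,58),(64,75)):
        q=k&(W[:,2]>lo)&(W[:,2]<hi)
        if q.sum()>8: print(' slide z',lo,'x range',np.percentile(x[q],[2,50,98]).round(1),q.sum())
```

```text
t 9.0 tcp [ 509.3 -118.5  172.2] head 76.8 F [ 0.5  1.  -0.5] w 0.699 g 24.2 -> shift [-0.035 -0.004  0.236] turn -0.0002
scene 98 x [62.7 69.9 72.6] y [-31.9  -8.   25.8] 94
scene 110 x [63.7 70.5 72.3] y [-31.9  -9.6  25.6] 89
scene 122 x [64.2 71.2 73.8] y [-31.9  -9.2  25.4] 94
scene 134 x [65.2 72.  74.2] y [-31.8  -7.6  26.8] 98
scene 146 x [64.9 72.7 74.8] y [-32.1  -7.6  26.3] 99
minz 92.76332442209821
 slide z 45 x range [-156.2 -134.3 -124.4] 127
 slide z 64 x range [-164.1 -156.5 -153.2] 67
side 98 x [57.4 59.8 61.5] y [-30.2  -0.9  28.9] 95
side 110 x [58.3 60.7 62.2] y [-28.7  -0.6  28.9] 128
side 122 x [58.4 61.2 63. ] y [-29.   -0.4  28.9] 157
side 134 x [59.2 61.5 63.7] y [-30.   -1.8  27. ] 161
side 146 x [60.  61.8 64. ] y [-29.4   0.6  28.6] 141
minz 92.00044444993148
 slide z 45 x range [-167.5 -135.1 -128. ] 210
 slide z 64 x range [-167.3 -162.4 -155.7] 196
```

Call:
{"op": "drive_tool", "data": {"series": [[[-0.04,0,0.0],0,1],[[-0.08,0,0.1],0,1],[[-0.08,0,0.2],0,1],[[-0.08,0,0.26],0,1],[[-0.08,0,0.285],0,1],[[-0.08,0,0.298],0,1],[[-0.1,0,0.3],0,1],[[-0.125,0,0.3],0,1],[[-0.15,0,0.3],0,1],[[-0.17,0,0.302],0,1],[[-0.195,0,0.308],0,1],[[-0.215,0,0.314],0,1],[[-0.235,0,0.32],0,1],[[-0.255,0,0.325],0,1],[[-0.255,0,0.325],0,1]]}}

```text
time: 10.35
tool_pos: [498.8, -169.3, 110.2]
eef_rot: [0.784, 0.621, 0.001, 0.002]
contact_force: [-1.9, -3.4, 20.0]
width: 0.696
grasp_force: 24.2
```

```bash
cat >> h.py <<'E'
O=np.array([495,-175.7]);d=np.array([.2284,.9736]);n=np.array([-d[1],d[0]])
def prof(cam,fn,zmin=37,step=12,zmax=150):
    W=cloud(snap(cam,fn)).reshape(-1,3)
    x=(W[:,:2]-O)@d;y=(W[:,:2]-O)@n
    m=(np.abs(x)<120)&(np.abs(y)<20)
    for z in range(zmin,zmax,step):
        k=m&(W[:,2]>z)&(W[:,2]<z+step)
        if k.sum()>8: print(cam,z+step/2,'x',np.percentile(x[k],[5,50,95]).round(1),k.sum())
E
python3 - <<'E'
from h import *
go(506.9,-125.1,125,76.8)
p=np.array(manip.get_state()['tool_pos'])[:2]-O;print('tcp jig',p@d,p@n)
prof('side','d6');prof('scene','s6')
E
```

```text
t 10.35 tcp [ 498.8 -169.3  110.2] head 76.8 F [-1.9 -3.4 20. ] w 0.696 g 24.2 -> shift [ 0.225 -0.011 -0.074] turn 0.0001
tcp jig 7.063978696738372 -2.2574511010001395
side 43.0 x [-46.3   9.   39.5] 225
side 55.0 x [33.8 34.3 36.5] 20
side 67.0 x [30.9 34.3 35.7] 40
side 79.0 x [29.4 30.9 32.8] 53
side 91.0 x [25.6 27.2 28.8] 58
side 103.0 x [21.9 23.4 25. ] 53
side 115.0 x [19.  20.3 23.7] 28
side 127.0 x [17.3 19.7 21.5] 52
side 139.0 x [14.7 16.1 17.5] 65
side 151.0 x [10.6 12.5 14.5] 70
scene 43.0 x [-42.   50.   88.5] 169
scene 55.0 x [46.3 78.5 88.7] 137
scene 67.0 x [43.  45.  47.1] 62
scene 79.0 x [40.3 42.1 44.6] 62
scene 91.0 x [37.4 39.1 41.6] 65
scene 103.0 x [34.3 36.3 38.3] 65
scene 115.0 x [31.5 33.6 35.4] 68
scene 127.0 x [28.8 30.3 32.6] 65
scene 139.0 x [25.8 27.6 29.6] 71
scene 151.0 x [22.7 24.6 26.7] 71
```

Run:
```python
from h import *
for f in('side5','scene5','d6','s6'):
    W=cloud(load(f)).reshape(-1,3);x=(W[:,:2]-O)@d;y=(W[:,:2]-O)@n
    zt=172 if '5' in f else 110
    print(f)
    for a,b in((-60,-33),(33,60),(-25,25)):
      for z in range(zt-10,zt+60,10):
        k=(y>a)&(y<b)&(np.abs(x-(59 if '5' in f else 7))<45)&(W[:,2]>z)&(W[:,2]<z+10)
        if k.sum()>6: print(' y',a,b,'z-tcp',z-zt+5,'x',np.percentile(x[k],[3,50,97]).round(1),'y',np.percentile(y[k],[3,97]).round(1),k.sum())
```

```text
side5
 y -60 -33 z-tcp 15 x [47.2 51.6 53. ] y [-43.  -33.5] 22
 y -60 -33 z-tcp 25 x [47.  51.3 53. ] y [-43.8 -33.3] 28
 y -60 -33 z-tcp 35 x [48.1 51.9 52.8] y [-43.4 -33.9] 21
 y -60 -33 z-tcp 45 x [45.8 47.2 52.6] y [-49.3 -33.3] 23
 y -60 -33 z-tcp 55 x [45.3 52.1 67. ] y [-58.1 -34.6] 131
 y 33 60 z-tcp 15 x [48.3 52.2 53.6] y [34.6 42. ] 15
 y 33 60 z-tcp 25 x [47.3 51.6 52.8] y [34.2 41.7] 18
 y 33 60 z-tcp 35 x [47.1 51.2 52.1] y [34.  42.1] 16
 y 33 60 z-tcp 45 x [45.9 47.5 52.5] y [33.8 46.6] 18
 y 33 60 z-tcp 55 x [45.1 51.4 66.3] y [34.3 57.7] 115
 y -25 25 z-tcp -5 x [60.6 63.4 65.6] y [-23.4  23.4] 140
 y -25 25 z-tcp 5 x [61.7 62.9 65.3] y [-23.4  23.3] 88
 y -25 25 z-tcp 15 x [62.2 64.7 66.7] y [-23.5  23.6] 108
 y -25 25 z-tcp 25 x [62.4 64.4 67.3] y [-23.3  23.3] 159
 y -25 25 z-tcp 35 x [63.1 64.5 66.7] y [-22.8  23.3] 88
 y -25 25 z-tcp 45 x [62.8 66.7 68.2] y [-19.   21.8] 118
 y -25 25 z-tcp 55 x [63.7 64.7 65.8] y [-15.3  18.1] 37
scene5
 y -60 -33 z-tcp 5 x [51.  59.  69.3] y [-38.3 -34.9] 11
 y -60 -33 z-tcp 15 x [53.6 65.1 70.9] y [-45.  -34.5] 42
 y -60 -
[... 1736 characters left out ...]
[-46.  -33.7] 37
 y -60 -33 z-tcp 25 x [ 1.2 14.2 30. ] y [-46.1 -33.4] 46
 y -60 -33 z-tcp 35 x [ 2.4 14.  21.3] y [-46.9 -33.6] 49
 y -60 -33 z-tcp 45 x [11.9 17.1 22.5] y [-46.4 -33.7] 22
 y -60 -33 z-tcp 55 x [12.2 18.8 21.3] y [-58.4 -33.7] 42
 y 33 60 z-tcp 55 x [12.9 18.9 21.4] y [33.3 58.3] 33
 y -25 25 z-tcp -5 x [33.7 35.8 38.2] y [-21.5  22.7] 68
 y -25 25 z-tcp 5 x [31.2 33.6 35.7] y [-23.   23.5] 74
 y -25 25 z-tcp 15 x [29.4 31.1 34. ] y [-23.3  23.1] 74
 y -25 25 z-tcp 25 x [26.  28.7 30.6] y [-22.9  22.8] 76
 y -25 25 z-tcp 35 x [23.7 26.3 28.7] y [-23.2  23.4] 82
 y -25 25 z-tcp 45 x [21.5 23.9 26.1] y [-22.3  23.5] 82
 y -25 25 z-tcp 55 x [18.3 20.7 23.7] y [-19.8  21.7] 77
```

The plate has slipped towards the edge of the pads: the pads span jig x -5 to 19 and the plate 17 to 29 at pad height. I'll use the slotted holder to take a centred grip, after locating the slot more precisely.

Run:
```python
from h import *
for f in('side0','scene0'):
    W=cloud(load(f)).reshape(-1,3);a=np.radians(73.1);e=np.array([np.cos(a),np.sin(a)]);t=np.array([-e[1],e[0]])
    u=(W[:,:2]-[590.5,39.1])@e;v=(W[:,:2]-[590.5,39.1])@t
    k=(np.abs(u)<32)&(np.abs(v)<60)&(W[:,2]>43.5)&(W[:,2]<47.5)
    for s in(-1,1):
        q=k&(u*s>0);print(f,s,'u',np.percentile(u[q],[3,50,97]).round(1),'v',np.percentile(v[q],[2,98]).round(1),q.sum(), 'slope',np.degrees(np.polyfit(v[q],u[q],1)[0]).round(2))
```

```text
side0 -1 u [-28.1 -21.4 -13.9] v [-46.5  48.6] 209 slope 1.05
side0 1 u [ 8.6 14.  21.6] v [-45.8  47.1] 187 slope 0.92
scene0 -1 u [-25.2 -18.6 -12.2] v [-47.   47.7] 219 slope 0.47
scene0 1 u [10.9 17.4 23.6] v [-46.5  46.5] 229 slope 0.64
```

Call:
{"op": "drive_tool", "data": {"series": [[[0,0,-0.05],0,1],[[0,0,-0.12],0,1],[[0,0,-0.2],0,1],[[0,0,-0.28],0,1],[[0,0,-0.36],0,1],[[0,0,-0.36],0,1],[[0,0,-0.36],0,1]], "force": 30}}

```text
time: 11.03
tool_pos: [497.7, -168.4, 180.2]
eef_rot: [0.784, 0.621, 0.0, 0.001]
contact_force: [-0.5, 0.1, -1.2]
width: 0.695
grasp_force: 33.5
```

Run:
```python
from h import *
go(579.2,1.8,182,73.1)
prof('side','d7',80,12,220);prof('scene','s7',80,12,220)
p=np.array(manip.get_state()['tool_pos'])[:2]-O;print('tcp jig',p@d,p@n)
```

```text
t 11.03 tcp [ 497.7 -168.4  180.2] head 76.8 F [-0.5  0.1 -1.2] w 0.695 g 33.5 -> shift [ 0.921  0.203 -0.009] turn 0.0207
side 110.0 x [33.9 35.2 36.6] 29
side 122.0 x [31.8 34.7 37. ] 59
side 134.0 x [30.8 32.  34.1] 64
side 146.0 x [27.4 29.  30.7] 81
side 158.0 x [24.7 25.8 27.7] 74
side 170.0 x [21.5 22.9 26.8] 40
side 182.0 x [19.5 22.8 24.6] 78
side 194.0 x [17.9 19.4 21.4] 86
side 206.0 x [15.1 16.6 18.1] 105
side 218.0 x [11.9 13.4 15.1] 87
scene 110.0 x [45.7 48.1 50.9] 58
scene 122.0 x [44.  45.2 46.4] 60
scene 134.0 x [41.6 43.2 45.1] 69
scene 146.0 x [39.  40.7 42.2] 68
scene 158.0 x [36.5 38.3 40.2] 77
scene 170.0 x [34.5 35.9 37.6] 69
scene 182.0 x [31.6 33.5 35.8] 71
scene 194.0 x [28.8 30.7 32.3] 75
scene 206.0 x [26.5 28.5 30.1] 79
scene 218.0 x [24.3 25.9 27.4] 80
tcp jig 7.768681226323485 -0.3996893701443645
```

Call:
{"op": "drive_tool", "data": {"series": [[[0.12,0.03,0],0,1],[[0.25,0.06,0],0.01,1],[[0.4,0.1,0],0.02,1],[[0.55,0.13,0],0.025,1],[[0.7,0.16,0],0.025,1],[[0.82,0.19,0],0.025,1],[[0.9,0.202,0],0.025,1],[[0.932,0.202,0],0.025,1],[[0.932,0.202,0.1],0.025,1],[[0.932,0.202,0.2],0.025,1],[[0.932,0.202,0.24],0.025,1],[[0.932,0.202,0.24],0.025,1]]}}

```text
time: 12.13
tool_pos: [578.0, 3.5, 128.6]
eef_rot: [0.808, 0.59, -0.002, -0.001]
contact_force: [-0.3, -0.5, -1.7]
width: 0.694
grasp_force: 33.7
```

```bash
cat >> h.py <<'E'
def slot(cam,fn,zs=range(38,150,9)):
    W=cloud(snap(cam,fn)).reshape(-1,3);a=np.radians(72.3);e=np.array([np.cos(a),np.sin(a)]);t=np.array([-e[1],e[0]])
    u=(W[:,:2]-[590,37.5])@e;v=(W[:,:2]-[590,37.5])@t
    for z in zs:
        k=(np.abs(v)<20)&(np.abs(u)<60)&(W[:,2]>z)&(W[:,2]<z+9)
        if k.sum()>8: print(cam,z+4.5,'u',np.percentile(u[k],[5,50,95]).round(1),k.sum())
    p=np.array(manip.get_state()['tool_pos'])[:2]-[590,37.5];print('tcp u v',(p@e).round(1),(p@t).round(1))
E
python3 - <<'E'
from h import *
go(579.4,4.1,95,72.3)
slot('side','d8');slot('scene','s8')
E
```

```text
t 12.13 tcp [578.    3.5 128.6] head 72.3 F [-0.3 -0.5 -1.7] w 0.694 g 33.7 -> shift [0.005 0.007 0.168] turn -0.0001
side 42.5 u [-26.2 -21.4 -12.7] 119
side 51.5 u [-19.   -4.6  -3.3] 9
side 60.5 u [-9.8 -8.1 -5.9] 26
side 69.5 u [-10.8  -8.2  -6.6] 42
side 78.5 u [-13.1 -11.3  -9.2] 60
side 87.5 u [-15.  -12.8 -10.5] 22
side 96.5 u [-16.9 -14.5 -12.5] 60
side 105.5 u [-19.1 -17.3 -15.2] 34
side 114.5 u [-19.4 -17.4 -15.3] 49
side 123.5 u [-22.6 -21.1 -18.1] 55
side 132.5 u [-24.3 -20.6 -19.2] 37
side 141.5 u [-25.7 -23.9 -22.2] 68
side 150.5 u [-28.5 -27.  -24.2] 38
tcp u v -35.9 0.5
scene 42.5 u [-21.8  18.   25.3] 145
scene 60.5 u [2.1 4.8 6.8] 45
scene 69.5 u [1.2 2.2 3.8] 36
scene 78.5 u [-0.4  0.7  2.2] 46
scene 87.5 u [-2.2 -0.9  0.4] 49
scene 96.5 u [-3.9 -2.7 -1.5] 44
scene 105.5 u [-6.  -4.5 -3.1] 47
scene 114.5 u [-7.7 -6.4 -4.8] 53
scene 123.5 u [-10.2  -8.7  -7. ] 54
scene 132.5 u [-11.5 -10.2  -9.1] 49
scene 141.5 u [-13.5 -11.9 -10.5] 56
scene 150.5 u [-15.6 -13.9 -12.7] 58
tcp u v -35.7 -0.1
```

Call:
{"op": "drive_tool", "data": {"series": [[[0.005,0.005,0.04],0,1],[[0.005,0.005,0.08],0,1],[[0.015,0.005,0.12],0,1],[[0.025,0.005,0.15],0,1],[[0.025,0.005,0.175],0,1],[[0.025,0.005,0.19],0,1],[[0.025,0.005,0.19],0,1]]}}

```text
time: 12.82
tool_pos: [581.4, 8.3, 92.4]
eef_rot: [0.807, 0.59, -0.001, -0.0]
contact_force: [-0.8, -2.1, -1.4]
width: 0.692
grasp_force: 34.3
```

Run:
```python
from h import *
go(579.4,4.1,95,72.3)
slot('side','d9');slot('scene','s9')
```

```text
t 12.82 tcp [581.4   8.3  92.4] head 72.3 F [-0.8 -2.1 -1.4] w 0.692 g 34.3 -> shift [-0.023 -0.003 -0.013] turn 0.0001
side 42.5 u [-25.8 -18.6  -5.5] 171
side 51.5 u [-16.9  -8.7  -5.6] 26
side 60.5 u [-12.3 -10.1  -7.9] 52
side 69.5 u [-14.4 -12.8 -10.5] 38
side 78.5 u [-15.  -12.3 -11. ] 37
side 87.5 u [-17.5 -15.5 -13.5] 55
side 96.5 u [-19.  -16.2 -14.3] 29
side 105.5 u [-20.8 -18.1 -16.2] 62
side 114.5 u [-22.9 -21.1 -19. ] 35
side 123.5 u [-23.5 -21.2 -19.3] 51
side 132.5 u [-26.2 -24.6 -22.2] 66
side 141.5 u [-27.3 -24.8 -22.9] 29
side 150.5 u [-29.8 -27.7 -26.3] 44
tcp u v -30.4 -0.8
scene 42.5 u [-18.1  16.5  25.2] 175
scene 51.5 u [1.4 2.8 4.4] 43
scene 60.5 u [-0.5  1.   2.1] 45
scene 69.5 u [-1.8 -0.5  0.5] 40
scene 78.5 u [-3.7 -2.4 -1.1] 45
scene 87.5 u [-5.1 -3.9 -2.4] 47
scene 96.5 u [-6.9 -5.7 -4.5] 47
scene 105.5 u [-8.6 -7.3 -6.3] 47
scene 114.5 u [-10.2  -9.2  -7.7] 46
scene 123.5 u [-12.3 -10.8  -9.5] 54
scene 132.5 u [-14.4 -12.6 -11.3] 47
scene 141.5 u [-16.3 -14.4 -13. ] 55
scene 150.5 u [-18.2 -16.8 -14.8] 49
tcp u v -30.4 -1.0
```

Call:
{"op": "drive_tool", "data": {"series": [[[0,0,0.01],0,-0.3],[[0,0,0.01],0,-0.3],[[0,0,0.01],0,-0.3],[[0,0,0.01],0,-0.6],[[0,0,0.01],0,-1],[[0,0,0.01],0,-1],[[0,0,0.01],0,-1]]}}

```text
time: 13.5
tool_pos: [581.8, 8.5, 91.4]
eef_rot: [0.807, 0.59, 0.0, -0.0]
contact_force: [-0.1, -0.7, 0.2]
width: 0.997
grasp_force: 0.0
```

Run:
```python
from h import *
go(579.4,4.1,95,72.3)
slot('side','d10',range(47,170,9));slot('scene','s10',range(47,170,9))
for f in('d10','s10'):
    W=cloud(load(f)).reshape(-1,3);a=np.radians(72.3);e=np.array([np.cos(a),np.sin(a)]);t=np.array([-e[1],e[0]])
    u=(W[:,:2]-[590,37.5])@e;v=(W[:,:2]-[590,37.5])@t
    k=(u<20)&(u>-26)&(W[:,2]>60)&(W[:,2]<95)&(abs(v)<50);print(f,'v',np.percentile(v[k],[2,50,98]).round(1))
```

```text
t 13.5 tcp [581.8   8.5  91.4] head 72.3 F [-0.1 -0.7  0.2] w 0.997 g 0.0 -> shift [-0.024 -0.005 -0.018] turn 0.0001
side 51.5 u [-19.6 -11.3  -8.7] 52
side 60.5 u [-16.3 -15.1 -12.4] 31
side 69.5 u [-17.1 -14.  -13.1] 37
side 78.5 u [-20.3 -18.1 -16.4] 51
side 87.5 u [-22.7 -18.9 -16.6] 26
side 96.5 u [-23.3 -21.3 -19.5] 58
side 105.5 u [-26.6 -25.  -22.2] 32
side 114.5 u [-26.5 -24.6 -22.8] 43
side 123.5 u [-30.2 -28.6 -26.2] 65
side 132.5 u [-32.6 -29.1 -27.4] 27
side 141.5 u [-33.8 -31.7 -29.6] 72
side 150.5 u [-33.4 -32.  -25.9] 67
side 159.5 u [-38.2 -33.  -30.2] 9
side 168.5 u [-42.4 -41.1 -39.6] 45
tcp u v -30.2 -1.0
scene 51.5 u [-1.4 -0.1 16.4] 45
scene 60.5 u [-3.7 -2.3 -1.1] 47
scene 69.5 u [-5.7 -4.3 -3.1] 47
scene 78.5 u [-7.6 -6.3 -5.2] 46
scene 87.5 u [-9.9 -8.5 -7.1] 45
scene 96.5 u [-11.4 -10.5  -8.9] 52
scene 105.5 u [-14.  -12.5 -10.9] 51
scene 114.5 u [-15.8 -14.5 -12.6] 49
scene 123.5 u [-17.8 -16.5 -14.9] 54
scene 132.5 u [-20.9 -19.1 -17.2] 61
scene 141.5 u [-23.  -21.6 -19.6] 51
scene 150.5 u [-24.1 -21.4 -19.8] 32
scene 159.5 u [-24.5 -22.3 -20.7] 12
scene 168.5 u [-20.3 -19.4 -18.9] 15
tcp u v -30.2 -1.0
d10 v [-29.7  -1.3  27.5]
s10 v [-32.4  -8.2  24.8]
```

Call:
{"op": "drive_tool", "data": {"series": [[[0.03,0,0],0,-1],[[0.054,0,0],0,-1],[[0.054,0,0],0,-1],[[0.054,0,0],0,0],[[0.054,0,0],0,1],[[0.054,0,0],0,1],[[0.054,0,0],0,1],[[0.054,0,0],0,1],[[0.054,0,0],0,1],[[0.054,0,0],0,1],[[0.054,0,0],0,1]], "force": 25}}

```text
time: 14.52
tool_pos: [585.0, 18.6, 91.3]
eef_rot: [0.807, 0.59, 0.0, -0.0]
contact_force: [-0.6, 1.2, 1.5]
width: 0.7
grasp_force: 29.3
```

Call:
{"op": "drive_tool", "data": {"series": [[[0,0,-0.05],0,1],[[0,0,-0.12],0,1],[[0,0,-0.2],0,1],[[0,0,-0.28],0,1],[[0,0,-0.36],0,1],[[0,0,-0.4],0,1],[[0,0,-0.4],0,1]]}}

```text
time: 15.1
tool_pos: [585.9, 18.5, 174.4]
eef_rot: [0.807, 0.59, 0.002, 0.001]
contact_force: [0.5, -0.2, -1.3]
width: 0.696
grasp_force: 29.1
```

Run:
```python
from h import *
go(506.9,-125.1,172,76.8)
slot('side','d11',range(70,230,9));slot('scene','s11',range(70,230,9))
```

```text
t 15.1 tcp [585.9  18.5 174.4] head 72.3 F [ 0.5 -0.2 -1.3] w 0.696 g 29.1 -> shift [-0.804 -0.158  0.011] turn -0.025
side 92.5 u [-3.7 -1.5  0.8] 11
side 101.5 u [-6.  -4.1 -2.2] 60
side 110.5 u [-9.1 -6.  -3.2] 24
side 119.5 u [-9.2 -7.7 -5.5] 63
side 128.5 u [-12.7 -11.3  -9.9] 33
side 137.5 u [-13.5 -11.1  -9.2] 51
side 146.5 u [-16.4 -14.5 -12.5] 65
side 155.5 u [-18.9 -15.9 -13.6] 29
side 164.5 u [-20.2 -17.9 -15.6] 74
side 173.5 u [-23.  -21.5 -19.6] 42
side 182.5 u [-23.7 -21.2 -19.7] 57
side 191.5 u [-27.  -24.9 -22.8] 74
side 200.5 u [-29.1 -25.6 -23.7] 40
side 209.5 u [-30.2 -28.1 -26.2] 79
side 218.5 u [-33.3 -32.  -28.6] 51
side 227.5 u [-34.3 -31.4 -29.4] 90
tcp u v -19.4 -1.4
scene 92.5 u [ 6.6  9.9 11.1] 26
scene 101.5 u [ 5.2  6.3 10. ] 63
scene 110.5 u [3.8 4.9 5.8] 45
scene 119.5 u [1.7 2.8 4.2] 49
scene 128.5 u [-0.9  0.7  2.2] 49
scene 137.5 u [-2.5 -1.2  0.3] 50
scene 146.5 u [-4.4 -3.3 -2. ] 56
scene 155.5 u [-6.8 -5.3 -3.8] 50
scene 164.5 u [-9.  -7.3 -6. ] 56
scene 173.5 u [-10.8  -9.2  -8.1] 54
scene 182.5 u [-12.7 -11.1  -9.8] 58
scene 191.5 u [-15.  -13.4 -12.1] 61
scene 200.5 u [-17.1 -15.7 -14.3] 59
scene 209.5 u [-19.1 -17.7 -16.3] 49
scene 218.5 u [-21.5 -20.3 -18.2] 17
tcp u v -19.6 -1.0
```

Call:
{"op": "drive_tool", "data": {"series": [[[-0.1,-0.02,0],0,1],[[-0.25,-0.05,0],-0.01,1],[[-0.4,-0.08,0],-0.02,1],[[-0.55,-0.1,0],-0.025,1],[[-0.7,-0.12,0],-0.025,1],[[-0.82,-0.14,0],-0.025,1],[[-0.9,-0.151,0],-0.025,1],[[-0.904,-0.151,0],-0.025,1],[[-0.904,-0.151,0.1],-0.025,1],[[-0.904,-0.151,0.2],-0.025,1],[[-0.904,-0.151,0.22],-0.025,1],[[-0.904,-0.151,0.22],-0.025,1]]}}

```text
time: 16.2
tool_pos: [500.6, -143.8, 125.4]
eef_rot: [0.784, 0.621, -0.001, -0.001]
contact_force: [-0.7, 0.0, 0.1]
width: 0.699
grasp_force: 29.1
```

Run:
```python
from h import *
go(502.3,-144.5,119.5,76.8)
prof('side','d12',40,8,160);prof('scene','s12',40,8,160)
p=np.array(manip.get_state()['tool_pos'])[:2]-O;print('tcp jig',p@d,p@n)
```

```text
t 16.2 tcp [ 500.6 -143.8  125.4] head 76.8 F [-0.7  0.   0.1] w 0.699 g 29.1 -> shift [-0.001  0.009  0.03 ] turn 0.0001
side 52.0 x [46.1 47.4 49.7] 49
side 60.0 x [44.2 44.6 48. ] 10
side 68.0 x [43.1 43.7 45.7] 48
side 84.0 x [39.1 40.5 42.3] 53
side 92.0 x [36.6 37.  37.7] 12
side 100.0 x [35.4 37.  38.7] 53
side 108.0 x [32.6 33.2 34.6] 16
side 116.0 x [31.7 33.6 35.1] 54
side 124.0 x [29.  29.8 31. ] 22
side 132.0 x [28.5 30.3 32. ] 47
side 140.0 x [25.7 26.5 27.8] 35
side 148.0 x [25.  26.8 28. ] 40
side 156.0 x [22.  23.  25.1] 62
scene 44.0 x [78.  87.9 89.1] 34
scene 52.0 x [57.3 77.9 88.5] 138
scene 60.0 x [56.  57.1 58.4] 32
scene 68.0 x [54.5 55.8 57.5] 45
scene 76.0 x [52.6 54.  55.8] 47
scene 84.0 x [50.9 52.3 53.7] 41
scene 92.0 x [49.1 50.6 52.3] 44
scene 100.0 x [46.7 48.6 50.2] 44
scene 108.0 x [45.2 46.9 48. ] 42
scene 116.0 x [43.1 44.9 46.3] 46
scene 124.0 x [42.  43.3 45. ] 43
scene 132.0 x [39.8 41.3 43.8] 52
scene 140.0 x [38.  39.6 41.7] 51
scene 148.0 x [35.5 37.5 39.6] 52
scene 156.0 x [34.2 36.3 37.6] 45
tcp jig 32.15881341409955 0.7796769582926467
```

Call:
{"op": "drive_tool", "data": {"series": [[[0,0.009,0.02],0,1],[[0,0.009,0.038],0,1],[[-0.02,0.009,0.042],0,1],[[-0.04,0.009,0.046],0,1],[[-0.06,0.009,0.05],0,1],[[-0.085,0.009,0.058],0,1],[[-0.112,0.009,0.067],0,1],[[-0.14,0.009,0.08],0,1],[[-0.171,0.009,0.095],0,1],[[-0.2,0.009,0.113],0,1],[[-0.233,0.009,0.134],0,1],[[-0.233,0.009,0.134],0,1]]}}

```text
time: 17.3
tool_pos: [492.3, -192.1, 100.8]
eef_rot: [0.784, 0.621, -0.0, 0.001]
contact_force: [-1.1, -3.9, 6.5]
width: 0.697
grasp_force: 31.4
```

Run:
```python
from h import *
go(502.3,-144.5,119.5,76.8)
prof('side','d13',40,8,135);prof('scene','s13',54,8,135)
p=np.array(manip.get_state()['tool_pos'])[:2]-O;print('tcp jig',p@d,p@n)
```

```text
t 17.3 tcp [ 492.3 -192.1  100.8] head 76.7 F [-1.1 -3.9  6.5] w 0.697 g 31.4 -> shift [ 0.243 -0.006 -0.094] turn -0.0003
side 68.0 x [32.6 34.7 37.2] 9
side 76.0 x [26.4 28.4 31.1] 10
side 84.0 x [20.2 22.1 25.1] 13
side 92.0 x [13.9 15.2 18.6] 10
side 100.0 x [ 8.2 10.3 13.5] 13
side 108.0 x [2.1 3.6 7.3] 14
side 116.0 x [-3.7 -1.1  1.3] 13
side 124.0 x [-9.7 -6.5 -4.8] 16
side 132.0 x [-15.5 -13.6 -10.4] 17
scene 58.0 x [38.9 42.8 45.1] 62
scene 66.0 x [34.3 37.2 39.6] 56
scene 74.0 x [28.1 31.4 34.9] 68
scene 82.0 x [21.7 25.4 28.4] 66
scene 90.0 x [15.5 19.2 22.5] 66
scene 98.0 x [ 9.6 12.9 16.7] 68
scene 106.0 x [ 3.8  7.2 10.7] 63
scene 114.0 x [-2.   1.5  5.1] 70
scene 122.0 x [-7.7 -4.8 -1. ] 66
scene 130.0 x [-14.1 -10.6  -6.8] 73
scene 138.0 x [-19.8 -16.6 -13.1] 64
tcp jig -16.028910594848796 -1.0543664587514796
```

Call:
{"op": "drive_tool", "data": {"series": [[[-0.028,0,0.025],0,1],[[-0.057,0,0.05],0,1],[[-0.1,0,0.098],0,1],[[-0.122,0,0.128],0,1],[[-0.143,0,0.16],0,1],[[-0.16,0,0.19],0,1],[[-0.173,0,0.217],0,1],[[-0.193,0,0.27],0,1],[[-0.2,0,0.3],0,1],[[-0.207,0,0.323],0,1],[[-0.212,0,0.35],0,1],[[-0.215,0,0.37],0,1],[[-0.217,0,0.385],0,1],[[-0.217,0,0.393],0,1],[[-0.217,0,0.393],0,1]]}}

```text
time: 18.65
tool_pos: [482.5, -232.4, 21.6]
eef_rot: [0.784, 0.621, -0.0, -0.0]
contact_force: [-0.4, -1.4, 2.9]
width: 0.7
grasp_force: 32.7
```

Run:
```python
from h import *
go(502.3,-144.5,119.5,76.8)
p=np.array(manip.get_state()['tool_pos'])[:2]-O;print('tcp jig',p@d,p@n)
for cam in('side','scene'):
    W=cloud(snap(cam,cam+'14')).reshape(-1,3);x=(W[:,:2]-O)@d;y=(W[:,:2]-O)@n
    for a in range(-120,85,15):
        k=(abs(y)<22)&(x>a)&(x<a+15)&(W[:,2]<75);
        if k.sum()>5: print(cam,a+7,np.percentile(W[k,2],[10,50,90]).round(1),k.sum())
```

```text
t 18.65 tcp [ 482.5 -232.4   21.6] head 76.8 F [-0.4 -1.4  2.9] w 0.7 g 32.7 -> shift [ 0.45  -0.004 -0.489] turn 0.0001
tcp jig -58.017738160312035 -0.7473802569769071
side -113 [10.3 11.9 13.2] 134
side -98 [11.1 13.1 61.8] 358
side -83 [11.3 57.5 60.1] 330
side -68 [56.4 57.9 59.6] 205
side -53 [55.5 57.  58.5] 95
scene -113 [11.  12.1 12.9] 21
scene -98 [11.5 13.2 63.5] 11
scene -83 [57.2 59.1 61.4] 14
scene -68 [11.9 57.6 59.5] 59
scene -53 [13.  56.7 58.3] 110
scene -38 [17.3 55.3 57.2] 130
scene -23 [16.7 54.  55.6] 120
scene -8 [17.3 52.5 54.5] 130
scene 7 [15.6 51.4 52.9] 127
scene 22 [14.8 50.  51.7] 126
scene 37 [15.2 48.  49.8] 130
scene 52 [18.5 36.2 49.3] 189
scene 67 [12.4 30.4 36.4] 36
scene 82 [12.1 38.3 52.5] 253
```

Call:
{"op": "drive_tool", "data": {"series": [[[0,0,0.012],0,1],[[0,0,0.02],0,1],[[0.02,0.003,0.02],0,1],[[0.04,0.003,0.02],0,1],[[0.06,0.003,0.02],0,1],[[0.075,0.003,0.02],0,1],[[0.075,0.003,0.02],0,1]]}}

```text
time: 19.33
tool_pos: [486.7, -217.3, 17.9]
eef_rot: [0.783, 0.621, 0.0, -0.0]
contact_force: [0.2, 0.8, 0.6]
width: 0.7
grasp_force: 32.6
```

Call:
{"op": "drive_tool", "data": {"series": [[[0,0,0],0,-0.45],[[0,0,0],0,-0.5],[[0,0,0],0,-0.7],[[0,0,0],0,-1],[[0,0,0],0,-1],[[0,0,-0.2],0,-1],[[0,0,-0.4],0,-1],[[0,0,-0.6],0,-1],[[0,0,-0.6],0,-1],[[0,0,-0.6],0,-1]]}}

```text
time: 20.17
tool_pos: [487.4, -218.6, 140.6]
eef_rot: [0.784, 0.621, 0.001, 0.002]
contact_force: [-0.4, -0.1, -1.4]
width: 0.997
grasp_force: 0.0
```

Run:
```python
from h import *
go(502.3,-144.5,119.5,76.8)
for cam in('side','scene'):
    W=cloud(snap(cam,cam+'15')).reshape(-1,3);x=(W[:,:2]-O)@d;y=(W[:,:2]-O)@n
    k=(abs(y)<40)&(x>-110)&(x<74)&(W[:,2]<60)&(W[:,2]>44)
    print(cam,'x',np.percentile(x[k],[1,99]).round(1),k.sum())
    for a in range(-110,75,20):
        q=k&(x>a)&(x<a+20);
        if q.sum()>5: print(cam,a+10,'z',np.percentile(W[q,2],[10,50,90]).round(1),'y',np.percentile(y[q],[2,98]).round(1),q.sum())
cv2.imwrite('pics/m15.png',np.hstack([cv2.imread('pics/scene15.png')[120:320,60:310],cv2.imread('pics/side15.png')[220:420,190:340]]).repeat(2,0).repeat(2,1))
```

```text
t 20.17 tcp [ 487.4 -218.6  140.6] head 76.8 F [-0.4 -0.1 -1.4] w 0.997 g 0.0 -> shift [ 0.378 -0.013  0.105] turn -0.0
side x [-82.4  43.2] 2052
side -80 z [45.6 48.2 50.7] y [-23.7  21.4] 184
side -60 z [45.8 47.6 49.5] y [-29.1  26.2] 366
side -40 z [46.3 48.  49.8] y [-29.9  27.4] 348
side -20 z [46.3 48.  49.6] y [-29.6  27.8] 335
side 0 z [46.3 48.1 49.8] y [-29.8  27.4] 317
side 20 z [46.4 47.9 49.7] y [-29.6  27.3] 301
side 40 z [46.3 48.  49.8] y [-27.8  27.3] 201
scene x [-77.2  66.4] 1193
scene -80 z [46.6 48.2 50.7] y [-22.7  16.2] 60
scene -60 z [46.  47.9 50. ] y [-31.5  24. ] 144
scene -40 z [46.3 48.2 49.9] y [-32.   25.1] 161
scene -20 z [46.6 48.2 49.7] y [-32.1  24.7] 162
scene 0 z [46.5 48.2 49.6] y [-32.1  25.1] 163
scene 20 z [46.4 48.2 49.7] y [-32.5  24.9] 169
scene 40 z [46.5 48.1 49.3] y [-31.8  25.6] 167
scene 60 z [45.4 47.9 50.5] y [-31.8  25.4] 167
```

View pics/m15.png

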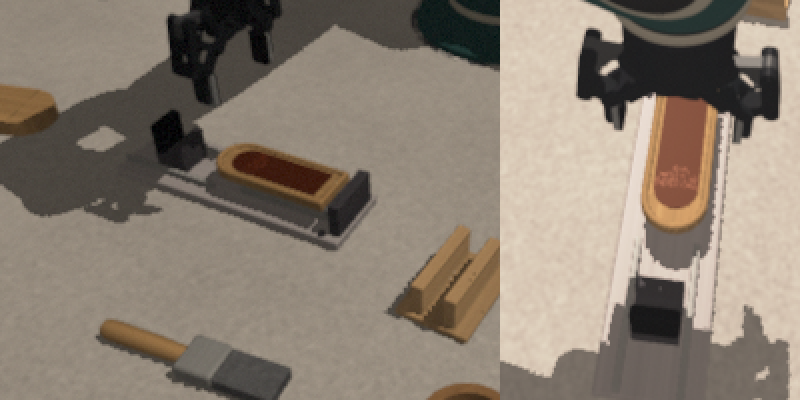

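The picture shows the sole flat on the bed, recess up, with its straight end by the stop and the slide still open. Next I push the slide tab with closed fingers.

Call:
{"op": "drive_tool", "data": {"series": [[[-0.15,-0.01,0],0,1],[[-0.3,-0.01,0],0,1],[[-0.45,-0.012,0],0,1],[[-0.6,-0.012,0],0,1],[[-0.757,-0.012,0],0,1],[[-0.757,-0.012,0],0,1],[[-0.757,-0.012,0],0,1],[[-0.757,-0.012,0.1],0,1],[[-0.757,-0.012,0.25],0,1],[[-0.757,-0.012,0.4],0,1],[[-0.757,-0.012,0.478],0,1],[[-0.757,-0.012,0.478],0,1],[[-0.757,-0.012,0.478],0,1]]}}

```text
time: 21.35
tool_pos: [449.4, -363.8, 41.5]
eef_rot: [0.783, 0.621, -0.0, -0.001]
contact_force: [-0.3, -0.4, 0.5]
width: 0.004
grasp_force: 0.0
```

Run:
```python
from h import *
go(*(O-127*d),45,76.8)
p=np.array(manip.get_state()['tool_pos'])[:2]-O;print('tcp jig',p@d,p@n)
```

```text
t 21.35 tcp [ 449.4 -363.8   41.5] head 76.8 F [-0.3 -0.4  0.5] w 0.004 g 0.0 -> shift [ 0.333  0.007 -0.017] turn 0.0002
tcp jig -193.54914973242913 1.4072833521068633
```

Push most of the way (to about 58 mm of the 66 mm), slowly.

Call:
{"op": "drive_tool", "data": {"series": [[[0.04,0.007,0],0,1],[[0.07,0.007,0],0,1],[[0.1,0.007,0],0,1],[[0.125,0.007,0],0,1],[[0.15,0.007,0],0,1],[[0.175,0.007,0],0,1],[[0.2,0.007,0],0,1],[[0.22,0.007,0],0,1],[[0.24,0.007,0],0,1],[[0.26,0.007,0],0,1],[[0.275,0.007,0],0,1],[[0.29,0.007,0],0,1],[[0.29,0.007,0],0,1]]}}

```text
time: 22.43
tool_pos: [464.3, -308.2, 42.2]
eef_rot: [0.784, 0.621, 0.0, -0.0]
contact_force: [0.9, 0.1, 0.1]
width: -0.001
grasp_force: 0.0
```

```bash
cat >> h.py <<'E'
def jig(t):
    p=np.array(manip.get_state()['tool_pos'])[:2]-O;print('tcp jig',(p@d).round(1),(p@n).round(1))
    for cam in('side','scene'):
        W=cloud(snap(cam,cam+t)).reshape(-1,3);x=(W[:,:2]-O)@d;y=(W[:,:2]-O)@n
        k=(abs(y)<40)&(x>-110)&(x<70)&(W[:,2]<53)&(W[:,2]>44)
        for a in(-60,-20,20,55):
            q=k&(abs(x-a)<12)
            if q.sum()>5: print(cam,a,'z',np.percentile(W[q,2],[10,50,90]).round(1),'y',np.percentile(y[q],[2,98]).round(1))
        q=(abs(y)<8)&(W[:,2]>44)&(W[:,2]<53);xs=np.sort(x[q&(x>-160)&(x<90)]);g=np.diff(xs);i=np.where(g>2)[0]
        print(cam,'gaps',[(xs[j].round(1),xs[j+1].round(1)) for j in i])
E
python3 -c "
from h import *
go(*(O-127*d),45,76.8);jig('16')"
```

```text
t 22.43 tcp [ 464.3 -308.2   42.2] head 76.8 F [0.9 0.1 0.1] w -0.001 g 0.0 -> shift [ 0.045 -0.002 -0.014] turn 0.0001
tcp jig -136.0 -0.4
side gaps [(np.float64(-146.7), np.float64(-143.8))]
scene -60 z [46.1 48.1 49.9] y [-31.7  24.5]
scene -20 z [46.2 48.1 49.7] y [-32.2  25.1]
scene 20 z [46.8 48.  49.8] y [-32.1  25.6]
scene 55 z [45.9 47.9 49.9] y [-32.2  26.8]
scene gaps [(np.float64(-111.5), np.float64(-94.2)), (np.float64(-93.2), np.float64(-91.1)), (np.float64(67.3), np.float64(75.6))]
```

Call:
{"op": "drive_tool", "data": {"series": [[[0.01,0,0],0,1],[[0.02,0,0],0,1],[[0.03,0,0],0,1],[[0.035,0,0],0,1],[[0.04,0,0],0,1],[[0.04,0,0],0,1]]}}

```text
time: 23.03
tool_pos: [466.1, -300.7, 42.3]
eef_rot: [0.784, 0.621, 0.0, -0.0]
contact_force: [-0.4, -1.5, 0.4]
width: -0.002
grasp_force: 0.3
```

Call:
{"op": "drive_tool", "data": {"series": [[[0.005,0,0],0,1],[[0.01,0,0],0,1],[[0.015,0,0],0,1],[[0.015,0,0],0,1]]}}

```text
time: 23.37
tool_pos: [466.7, -298.2, 42.3]
eef_rot: [0.784, 0.621, -0.0, 0.0]
contact_force: [-2.3, -4.4, -2.1]
width: 0.0
grasp_force: 2.6
```

```bash
python3 -c "
from h import *
go(*(O-127*d),45,76.8);jig('17')"
```

```text
t 23.37 tcp [ 466.7 -298.2   42.3] head 76.8 F [-2.3 -4.4 -2.1] w 0.0 g 2.6 -> shift [-0.007 -0.002 -0.014] turn 0.0
tcp jig -125.7 -0.4
side gaps [(np.float64(-136.3), np.float64(-132.9))]
scene -60 z [46.1 47.8 50.4] y [-29.6  22.3]
scene -20 z [46.5 48.3 49.7] y [-32.2  26.3]
scene 20 z [46.3 48.1 49.6] y [-32.4  26.1]
scene 55 z [46.1 47.8 49.7] y [-32.1  25.9]
scene gaps [(np.float64(-100.5), np.float64(-85.0)), (np.float64(-83.7), np.float64(-81.3)), (np.float64(68.2), np.float64(70.8))]
```

Call:
{"op": "drive_tool", "data": {"series": [[[0.005,0,0],0,1],[[0.01,0,0],0,1],[[0.015,0,0],0,1],[[0.015,0,0],0,1]]}}

```text
time: 23.8
tool_pos: [466.7, -297.9, 42.4]
eef_rot: [0.784, 0.621, -0.002, 0.002]
contact_force: [-7.1, -29.4, -8.8]
width: 0.001
grasp_force: 15.4
```

Call:
{"op": "drive_tool", "data": {"series": [[[0.005,0,0],0,1],[[0.01,0,0],0,1],[[0.01,0,0],0,1]]}}

```text
time: 24.05
tool_pos: [466.8, -297.7, 42.5]
eef_rot: [0.784, 0.621, -0.004, 0.003]
contact_force: [-9.4, -46.1, -12.3]
width: 0.003
grasp_force: 23.9
```

Call:
{"op": "drive_tool", "data": {"series": [[[0.005,0,0],0,1],[[0.01,0,0],0,1],[[0.01,0,0],0,1]]}}

```text
time: 24.3
tool_pos: [466.8, -297.6, 42.6]
eef_rot: [0.784, 0.621, -0.005, 0.005]
contact_force: [-13.4, -63.5, -15.7]
width: -0.001
grasp_force: 32.5
```

The slide is stiff against the clamped sole, so I back off and retreat.

Call:
{"op": "drive_tool", "data": {"series": [[[-0.02,0,0],0,1],[[-0.06,0,0],0,1],[[-0.15,0,0],0,1],[[-0.25,0,0],0,1],[[-0.25,0,-0.1],0,1],[[-0.25,0,-0.3],0,1],[[-0.25,0,-0.5],0,1],[[-0.25,0,-0.8],0,1],[[-0.25,0,-0.8],0,1],[[-0.25,0,-0.8],0,1]]}}

```text
time: 25.13
tool_pos: [458.3, -340.6, 208.3]
eef_rot: [0.784, 0.621, 0.001, 0.004]
contact_force: [1.3, 0.3, 0.8]
width: 0.001
grasp_force: 0.0
```

```bash
python3 -c "
from h import *
go(*(O-127*d),45,76.8);jig('18')
cv2.imwrite('pics/m18.png',np.hstack([cv2.imread('pics/scene18.png')[120:320,60:310],cv2.imread('pics/side18.png')[220:420,190:340]]).repeat(2,0).repeat(2,1))"
```

```text
t 25.13 tcp [ 458.3 -340.6  208.3] head 76.8 F [1.3 0.3 0.8] w 0.001 g 0.0 -> shift [ 0.212 -0.015  0.816] turn 0.0001
tcp jig -168.9 -1.9
side gaps []
scene -60 z [46.  47.7 50.1] y [-28.9  22.5]
scene -20 z [46.5 48.1 49.8] y [-31.8  25.6]
scene 20 z [46.7 47.9 49.6] y [-32.7  26.4]
scene 55 z [46.2 47.8 49.7] y [-32.9  25.8]
scene gaps [(np.float64(-101.3), np.float64(-84.5)), (np.float64(-61.5), np.float64(-59.3)), (np.float64(68.4), np.float64(70.7)), (np.float64(73.8), np.float64(76.4))]
```

View pics/m18.png

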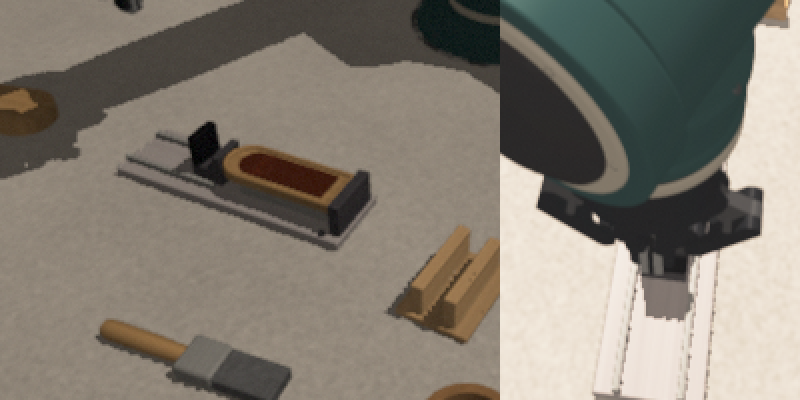

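The picture shows the sole flat with its recess up, held between the slide jaw and the stop, and the arm clear. Handing in.

```bash
python3 -c "
from h import *
print(manip.sign_off())"
```

```text
the job is handed in; nothing more can be done
None
```

The sole is turned over and lies flat on the jig's bed, recess up, with the slide pushed in until it holds the sole against the stop. I handed the job in at about 25 s of the 72 s allowed; the sign-off gave no verdict.

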